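Put the cover glasses away dry

TASK

Put the loose white box of cover glasses squarely on top of the one already in the blue-capped dry-storage canister, swing the hinged lid over, and screw the cap down until it is fully tight against its stop so that no damp gets in. Leave the oil bottle and the eyepiece standing where they are.

Things in the scene. Friction and masses are not known exactly. Their poses are not given: they have to be found in the camera images.
- cover_box: white square cardboard box of cover glasses, 36 x 36 mm, 23 mm high, 25 to 50 g, standing on the desk to the right; origin at the centre of its underside, x and y along its sides, z up
- stored_box: the same kind of box (36 x 36 x 23 mm), loose, already standing on the floor of the canister; origin at the centre of its underside
- canister: round dry-storage canister screwed to the desk on an aluminium plate (150 x 105 x 5 mm); it does not move. Origin on its upright axis at desk height; its x axis points to the hinge of the lid. White neck 63 mm wide outside, 57 mm inside; grey shoulder 84 mm wide and 18 mm high with an orange gasket ring on it. Floor 8 mm above the desk.
- mouth (a point): centre of the canister's mouth (rim of the neck), 36 mm above the desk; so the second box will stand mostly above it, between 31 and 54 mm
- lid (a joint): swing of the lid (a dark steel collar, 89 mm wide, that carries the blue cap) about its level hinge, which is parallel to the canister's y axis; rad, 0 = level on the canister, 2.2 = leaning back open against its stop, as it rests at the start. The hinge is damped but free: pushed past upright (about 1 N at the tab) the lid sinks shut by its own weight
- lid_hinge (a point): middle of the hinge pin of the lid, 64 mm from the canister's axis, 26 mm above the desk
- lid_tab (a point): middle of the collar's lift tab (22 mm wide, 6 mm thick, sticking out 22 mm) on the far side from the hinge: 120 mm from the hinge along the canister's -x and 38.5 mm above the desk when closed
- cap_turn (a joint): angle of the blue screw cap in its collar, rad; 0 = fully tight against its stop, grows counter-clockwise seen from above (loosening), other end 2.45. Its two lugs pass the two ledges of the neck only between 2.1 and 2.45. From there, clockwise, the ledges pull the cap 2 mm down onto the gasket (0.1 to 0.3 N m of friction) until it stops dead at 0 and stays. Before that it turns freely.
- cap_foot (a point): centre of the cap's lower rim, about 19 mm above the desk when tight. The cap (85 mm wide, hollow, 72 mm inside, 120 g) floats 12 mm up and down in its collar by its own weight. At angles below 2.05 it rides on top of the ledges, 8 to 11 mm too high, and does not lock; turned back beyond 2.1 on the closed lid, with nothing holding it up, it drops 8 to 9 mm.
- bar_top (a point): centre of the top face of the cap's straight grip bar: 60 mm long, 14 mm thick, 18 mm high, on the cap's flat top, to be pinched across its thickness; 61.5 mm from cap_foot. The bar is parallel to the canister's x axis at cap_turn 0 and turns with it; its white mark then points to the tab. 88 to 91 mm above the desk riding on the ledges, 82 dropped, 80.5 tight.
- oil_bottle: brown immersion-oil bottle with a black cap, 27 mm wide, 62 mm high, loose; origin at the centre of its underside; must stay where it is
- eyepiece: black spare eyepiece with a white band, 42 mm wide, 53 mm high, loose; origin at the centre of its underside; must stay where it is
Not all that is in view belongs to the job. What is shaped like the cover_box but green or orange is not meant.

How it is judged:
By the outcome, as a careful person would: the job done as asked, in the order asked, and still so for the second after the job is handed in, with the robot touching nothing.
It also fails if it takes over 72 s, if anything falls off the work surface, if the arm or the gripper's body presses on something with over 40 N, if the wrist force passes 120 N, or if a joint passes its speed limit or range.

ROBOT

A 7-joint arm with a two-finger parallel gripper is mounted at the origin on a cart in front of the work surface, level with it; the furniture and walls round the work are solid. World frame = base frame: x ahead of the robot, y to its left, z up, the work surface at z = 0. Lengths are in m, angles in rad, forces in N, time in s.
With the tool pointing down it reaches from about 0.425 to 0.925 m from the base axis. Payload 6.8 kg.
Tool frame: the origin (TCP) lies at the very end of the fingers, on their centre line; the grasp point (between the pads) lies 19 mm behind it; z points along the fingers, y is the line along which they close (so a half turn about z gives the same grasp; the last joint's range is limited). The gripper opens to 85 mm and grips with 20 to 120 N. Pads are 22 mm wide; open, the fingers measure 114 mm over their backs; the gripper's body (76 mm by 85 mm) begins 54 mm behind the grasp point. The pads swing forward as they close: fully open they stand 13 mm farther back than shut.
Start: joints at [1.033, 0.477, 0.022, 1.555, -0.011, 1.109, -0.083], TCP at [0.281, -0.614, 0.231] pointing down, gripper open.
Joint ranges: [-2.96, 2.96], [-0.34, 2.1], [-1.41, 1.46], [0.24, 2.44], [-1.37, 4.51], [0.17, 1.92], [-2.96, 2.96]. Speed limits (rad/s): [2.39, 2.39, 3.14, 3.14, 3.14, 3.14, 3.14].

INTERFACE

Orientations are given as a unit quaternion [w, x, y, z].
In Python, from cell import bot gives the robot as it stands.
- The arm moves only by the tool jog_arm, never from a script. Its argument "increments" is a list of rows, each an object of numbers: "claw": the opening, from 0 (shut) to 1 (fully open); "tx", "ty", "tz": the shift along the tool's x, y, z scaled (see below); "turn": the turn about the tool's z scaled (see below). A call has 1 to 5 rows; each row is the pose to reach, as a shift and turn from the pose commanded when the call began, along the tool's axes at that moment; what a row does not reach only later rows make up. The controller multiplies each number of a shift by 0.5 m and each number of a turn by pi/2 rad. A row lasts 1/10 s, in which the tool goes at most 50 mm and 8.59 degrees, less where a joint would pass 70% of its speed; a pose out of reach is approached as far as the arm can. A call with a number of a shift or a turn outside -1 to 1 is refused whole. A call with a gripper value outside its range is refused whole. The fingers move at their own pace and stop on an object; "newtons" is the grip in N (left out, the last holds). Time passes only in rows, so rows that repeat a pose let the fingers close. It gives the time, the measured TCP pose, the force, the opening and the grip force at its end, in the units of the state.
- bot.get_obs(): the state, without advancing time (a new reading comes with each control period).
- bot.read_camera(name): name is "scene" or "top" or "wrist"; returns the picture (480x640x3 uint8, red, green, blue); there is no depth.
- bot.calibration(name): a dict with "intrinsics" (3x3 intrinsics, pixels), "dist" ([k1, k2, p1, p2, k3] as OpenCV has them; the pictures are not rectified), "rvec" (rotation vector, rad) and "tvec" (3), from world to camera coordinates, as OpenCV has them. Camera axes: x right, y down, z forward; pixel columns grow to the right and rows downward; lengths in m; the calibration is good to about 2 mm. A picture is of the moment at which its call begins: read the wrist's pose just before it. calibration takes no time and is no camera call; for the wrist camera it gives the pose at the moment of the call.
- bot.finish_job(): hands the job in; it is judged then, once.
Trained networks look in the newest picture that a camera, given by its name, has taken for a name from the list of things; names that differ only in an ending like _2 or _b are one class to them, and where a whole thing is asked for, a point or a joint stands for the part that bears it (a point fixed in the world has none). Each returns a list of dicts, best first, with "score" (0 to 1); they miss things now and then, are a little off and sometimes report something else, mostly with a low value. They report only what shows in the picture. A call takes as long as a camera call. They do not tell look-alikes from the thing itself.
- bot.recognise(camera, thing): "box" ([left, top, right, bottom] as shares, 0 to 1, of the picture: columns of its width, rows of its height, round what is visible of it).
The state is a dict: "time_s": time; "joints": joint angles; "qd": joint speeds; "tau": joint torques, N m; "tcp_pos": TCP position; "orientation": TCP orientation; "force": force on the tool from outside, world axes, zero at the start; "torque": the same for the moment, N m; "gripper_width": finger opening in m; "gripper_force": force on a finger pad.
Only numpy, scipy, OpenCV 4.12 (cv2) and the standard library are available. Lean on these libraries where they do the work, as an engineer would, in place of code of your own. Each camera call takes 0.05 s, during which the arm holds its last target. There are 200 camera calls.

## Working session

There is one attempt and no reset: what is moved stays moved. The work goes in short steps, Python scripts to look and compute and a tool call to move; the robot and the scene stay as the last step left them, time stands still between calls to the robot, and variables do not carry over. Pictures are saved under pics/ and viewed, at most 10 in all, crops included, and the job is handed in when it is done.

Besides the shell and the picture viewer there is one more tool, called after "Call:" as a command line: name --argument value ..., lists and objects as JSON in quotes. jog_arm: Moves the arm, as the interface text tells. Its arguments: {"type":"object","properties":{"increments":{"type":"array"},"newtons":{"type":"number"}},"required":["increments"]}

```bash
ls; mkdir -p pics
python3 - <<'E'
from cell import bot
import cv2,numpy as np
o=bot.get_obs(); print({k:np.round(v,3).tolist() for k,v in o.items()})
a=bot.read_camera("scene"); 
for t in ["cover_box","canister","lid","lid_tab","cap_turn","oil_bottle","eyepiece"]:
    print("scene",t,[(np.round(np.array(d["box"])*[640,480,640,480]).tolist(),round(d["score"],2)) for d in bot.recognise("scene",t)][:4])
b=bot.read_camera("top")
for t in ["cover_box","stored_box","canister","lid","lid_tab","cap_turn","oil_bottle","eyepiece"]:
    print("top",t,[(np.round(np.array(d["box"])*[640,480,640,480]).tolist(),round(d["score"],2)) for d in bot.recognise("top",t)][:4])
cv2.imwrite("pics/scene.png",a[...,::-1]);cv2.imwrite("pics/top.png",b[...,::-1])
for c in ["scene","top"]:
    k=bot.calibration(c); R=cv2.Rodrigues(np.array(k["rvec"],float))[0]; print(c,np.round(-R.T@np.array(k["tvec"]),3), np.round(k["intrinsics"],1).tolist(),k["dist"])
E
```

```text
pics
{'time_s': 0.0, 'joints': [1.033, 0.478, 0.022, 1.556, -0.011, 1.109, -0.083], 'qd': [-0.001, -0.0, -0.0, 0.001, -0.002, -0.0, -0.001], 'tau': [-0.0, -59.644, 1.608, -28.119, 0.012, 0.009, -0.0], 'tcp_pos': [0.281, -0.613, 0.23], 'orientation': [-0.001, 0.977, 0.213, -0.0], 'force': [0.498, -0.558, 0.246], 'torque': [0.044, -0.029, 0.007], 'gripper_force': 0.0, 'gripper_width': 0.086}
scene cover_box [([335.0, 195.0, 356.0, 216.0], 0.79), ([268.0, 225.0, 298.0, 254.0], 0.75), ([292.0, 207.0, 320.0, 233.0], 0.67)]
scene canister [([196.0, 265.0, 345.0, 344.0], 0.62)]
scene lid [([198.0, 270.0, 276.0, 344.0], 0.76)]
scene lid_tab [([202.0, 270.0, 276.0, 343.0], 0.58)]
scene cap_turn [([198.0, 279.0, 271.0, 344.0], 0.74)]
scene oil_bottle [([355.0, 223.0, 373.0, 265.0], 0.73)]
scene eyepiece [([378.0, 192.0, 400.0, 232.0], 0.7)]
top cover_box [([319.0, 194.0, 340.0, 216.0], 0.86), ([356.0, 186.0, 378.0, 210.0], 0.71), ([393.0, 200.0, 416.0, 220.0], 0.66), ([264.0, 244.0, 284.0, 263.0], 0.52)]
top stored_box [([263.0, 246.0, 284.0, 265.0], 0.62)]
top canister [([190.0, 233.0, 310.0, 286.0], 0.82)]
top lid [([191.0, 236.0, 250.0, 286.0], 0.98)]
top lid_tab [([191.0, 236.0, 249.0, 285.0], 0.69), ([188.0, 241.0, 237.0, 285.0], 0.36), ([340.0, 261.0, 353.0, 273.0], 0.23)]
top cap_turn [([194.0, 243.0, 240.0, 288.0], 0.7)]
top oil_bottle [([341.0, 262.0, 354.0, 273.0], 0.54), ([262.0, 246.0, 287.0, 265.0], 0.28)]
top eyepiece [([400.0, 241.0, 422.0, 262.0], 0.91)]
scene [0.021 0.536 0.48 ] [[612.9, 0.0, 309.1], [0.0, 612.9, 231.1], [0.0, 0.0, 1.0]] [-0.03827627  0.          0.          0.          0.        ]
top [ 0.424 -0.088  0.929] [[438.2, 0.0, 319.7], [0.0, 438.2, 240.5], [0.0, 0.0, 1.0]] [-0.11072115  0.          0.          0.          0.        ]
```

Run:
```python
import cv2
a=cv2.imread("pics/scene.png")[170:370,170:430];b=cv2.imread("pics/top.png")[170:310,170:440]
cv2.imwrite("pics/c1.png",cv2.resize(a,None,fx=3,fy=3)[:600,:780]);cv2.imwrite("pics/c2.png",cv2.resize(b,None,fx=2.96,fy=2.96,interpolation=cv2.INTER_CUBIC))
```

```text
(no output)
```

View pics/c1.png

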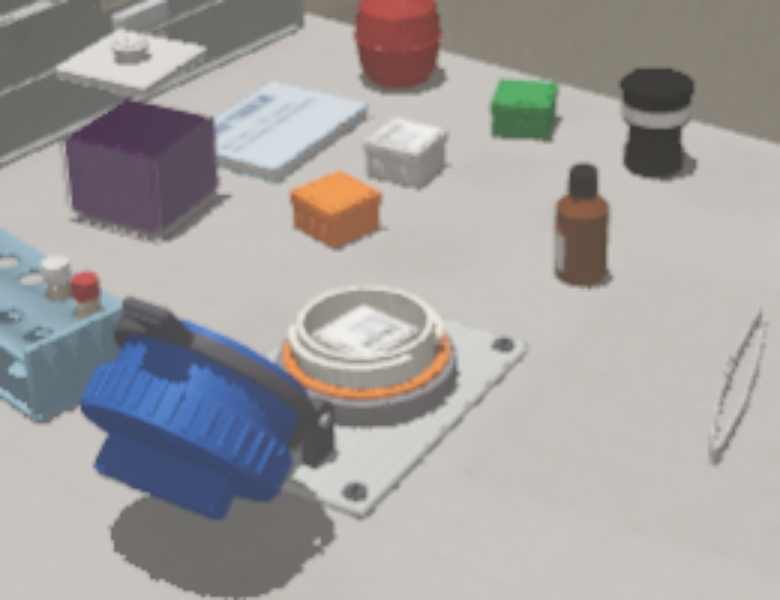

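View pics/c2.png

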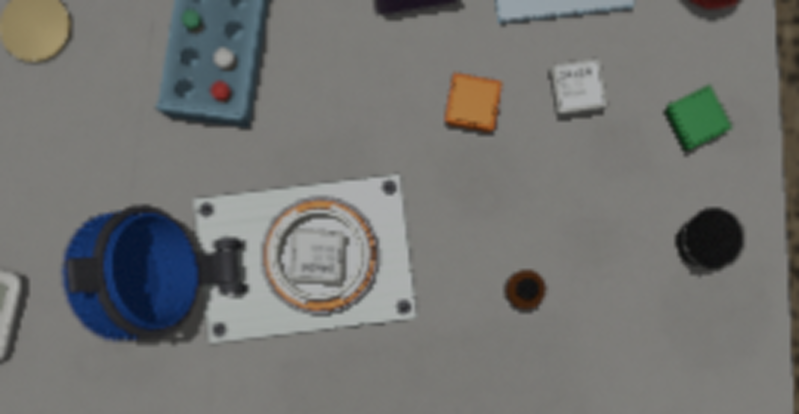

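The scene crop shows the open lid on the left and the canister with its orange gasket. The white cover box stands between the orange and green look-alikes, at top-picture pixel (365,199). The canister axis is at top-picture pixel ≈(278.5,256), with the hinge to image-left at ≈(249,260).

```bash
cat > h.py <<'E'
from cell import bot
import cv2,numpy as np
from scipy.spatial.transform import Rotation as Ro
def cal(c):
    k=bot.calibration(c);return np.array(k["intrinsics"],float),np.array(k["dist"],float),np.array(k["rvec"],float),np.array(k["tvec"],float)
def ray(c,px,z,k=None):
    K,D,r,t=k or cal(c);R=cv2.Rodrigues(r)[0]
    u=cv2.undistortPoints(np.array(px,float).reshape(-1,1,2),K,D).reshape(-1,2)
    d=np.c_[u,np.ones(len(u))]@R; o=-R.T@t.ravel()
    return (o+d*((z-o[2])/d[:,2])[:,None])
def proj(c,P,k=None):
    K,D,r,t=k or cal(c);return cv2.projectPoints(np.array(P,float).reshape(-1,3),r,t,K,D)[0].reshape(-1,2)
def toolR(o=None):
    q=(o or bot.get_obs())["orientation"];return Ro.from_quat([q[1],q[2],q[3],q[0]]).as_matrix()
def go(p,yaw=None,pos=None,R=None):
    """increments to TCP p; yaw: world direction (rad) of the closing line (tool y), mod pi"""
    o=bot.get_obs();R=toolR(o) if R is None else R
    d=R.T@(np.array(p)-(o["tcp_pos"] if pos is None else pos));s="tx %.4f ty %.4f tz %.4f"%tuple(d/0.5)
    if yaw is not None:
        y=np.arctan2(R[1,1],R[0,1]);e=(yaw-y+np.pi/2)%np.pi-np.pi/2  # world ccw; tool z down -> minus
        s+=" turn %.4f (or %.4f)"%(-e/(np.pi/2),-(e-np.sign(e)*np.pi)/(np.pi/2))
    print(s)
def st():
    o=bot.get_obs();R=toolR(o);print("t%.2f tcp"%o["time_s"],np.round(o["tcp_pos"],4),"yawY %.3f"%np.arctan2(R[1,1],R[0,1]),"zt",np.round(R[:,2],3),"F",np.round(o["force"],1),"T",np.round(o["torque"],2),"w %.4f g %.1f"%(o["gripper_width"],o["gripper_force"]),"j7 %.2f"%o["joints"][6])
E
python3 - <<'E'
from h import *
img=cv2.imread("pics/top.png");k=cal("top")
hsv=cv2.cvtColor(img,cv2.COLOR_BGR2HSV)
# white box
m=((hsv[...,1]<22)&(hsv[...,2]>190)).astype(np.uint8)
print("V", hsv[195:206:3,358:376:3,1:].tolist())
n,l,s,c=cv2.connectedComponentsWithStats(m)
for i in range(1,n):
    if 80<s[i,4]<8000 and 170<c[i][0]<440 and 170<c[i][1]<310: 
        r=cv2.minAreaRect(np.argwhere(l==i)[:,::-1].astype(np.float32));print(s[i].tolist(),np.round(c[i],1),r)
m=((hsv[...,0]<20)&(hsv[...,1]>120)&(hsv[...,2]>120)).astype(np.uint8); m[:, :250]=0;m[:232]=0;m[:,315:]=0
p=np.argwhere(m)[:,::-1].astype(np.float32);e=cv2.fitEllipse(cv2.convexHull(p));print("ring",e,ray("top",e[0],0.019,k))
pl=np.array([[206,208],[389,187],[404,307],[219,329]])/2.96+170
q=ray("top",pl,0.005,k);print("screws",q.round(4),q.mean(0))
print("hinge",ray("top",np.array([[232,265]])/2.96+170,.026,k))
bx=np.array([[551,66],[600,62],[606,108],[558,114]])/2.96+170
q=ray("top",bx,.023,k);print("box",q.round(4),q.mean(0))
sb=np.array([[288,235],[343,230],[347,280],[293,282]])/2.96+170
q=ray("top",sb,.031,k);print("sbox",q.round(4),q.mean(0))
print("obst",ray("top",[[347.5,267.5]],.06,k),ray("top",[[411,251.5]],.05,k))
st()
kw=cal("wrist");R=cv2.Rodrigues(kw[2])[0];print("wristcam",-R.T@kw[3].ravel(),R[2],kw[0][0])
E
```

```text
V [[[3, 161], [2, 128], [4, 134], [2, 148], [3, 171], [6, 124]], [[5, 151], [3, 159], [2, 164], [2, 170], [3, 174], [5, 143]], [[7, 145], [3, 149], [3, 155], [3, 158], [4, 174], [5, 155]], [[8, 127], [3, 174], [3, 174], [4, 174], [4, 173], [2, 153]]]
ring ((277.69085693359375, 255.9463653564453), (35.906185150146484, 36.40385818481445), 22.85137939453125) [[ 0.47247453 -0.02250677  0.019     ]]
screws [[ 0.5083  0.0586  0.005 ]
 [ 0.5203 -0.0725  0.005 ]
 [ 0.4344 -0.0813  0.005 ]
 [ 0.4219  0.0503  0.005 ]] [ 0.47121069 -0.01123109  0.005     ]
hinge [[0.46610518 0.03753644 0.026     ]]
box [[ 0.6023 -0.1897  0.023 ]
 [ 0.6045 -0.2248  0.023 ]
 [ 0.5713 -0.2279  0.023 ]
 [ 0.5677 -0.1935  0.023 ]] [ 0.58645146 -0.20897046  0.023     ]
sbox [[ 0.4858 -0.0023  0.031 ]
 [ 0.4884 -0.0405  0.031 ]
 [ 0.4537 -0.0426  0.031 ]
 [ 0.4532 -0.0052  0.031 ]] [ 0.47024077 -0.0226372   0.031     ]
obst [[ 0.44401388 -0.16335844  0.06      ]] [[ 0.47324064 -0.29443184  0.05      ]]
t0.85 tcp [ 0.2813 -0.6136  0.2313] yawY -1.141 zt [ 0. -0. -1.] F [-0.6 -0.9  0.8] T [ 0.02 -0.01 -0.03] w 0.0853 g 0.0 j7 -0.08
wristcam [ 0.3518713  -0.57982984  0.3743756 ] [-0.27893343 -0.12753557 -0.95180398] [333.68225523   0.         324.80104063]
```

Run:
```python
from h import *
R=toolR();print(R.round(3).tolist())
go([0.5865,-0.209,0.17],0.085)
```

```text
[[0.909, 0.417, 0.0], [0.417, -0.909, -0.0], [0.0, 0.0, -1.0]]
tx 0.8921 ty -0.4814 tz 0.1227 turn -0.7805 (or 1.2195)
```

Call:
jog_arm --increments '[{"tx": 0.89,"ty": -0.48,"tz": 0.12,"turn": -0.78,"claw": 0.62},{"tx": 0.89,"ty": -0.48,"tz": 0.12,"turn": -0.78,"claw": 0.62},{"tx": 0.89,"ty": -0.48,"tz": 0.12,"turn": -0.78,"claw": 0.62},{"tx": 0.89,"ty": -0.48,"tz": 0.12,"turn": -0.78,"claw": 0.62},{"tx": 0.89,"ty": -0.48,"tz": 0.12,"turn": -0.78,"claw": 0.62}]' --newtons 25

```text
time_s: 1.35
tcp_pos: [0.4318, -0.4139, 0.202]
orientation: [0.0, 0.829, 0.559, 0.0]
force: [0.7, -0.7, -0.4]
gripper_width: 0.0528
gripper_force: 0.0
```

Run:
```python
from h import *
st();go([0.5865,-0.209,0.17],0.085)
```

```text
t1.35 tcp [ 0.4318 -0.4139  0.202 ] yawY -0.385 zt [ 0.001 -0.001 -1.   ] F [ 0.7 -0.7 -0.4] T [-0.01 -0.04  0.03] w 0.0528 g 0.0 j7 0.19
tx 0.4961 ty 0.1328 tz 0.0639 turn -0.2993 (or 1.7007)
```

Call:
jog_arm --increments '[{"tx": 0.49,"ty": 0.13,"tz": 0.06,"turn": -0.3},{"tx": 0.49,"ty": 0.13,"tz": 0.06,"turn": -0.3},{"tx": 0.49,"ty": 0.13,"tz": 0.06,"turn": -0.3},{"tx": 0.49,"ty": 0.13,"tz": 0.06,"turn": -0.3},{"tx": 0.49,"ty": 0.13,"tz": 0.06,"turn": -0.3}]'

```text
invalid input
```

Call:
jog_arm --increments '[{"tx": 0,"ty": 0,"tz": 0},{"tx": 0,"ty": 0,"tz": 0}]'

```text
invalid input
```

Run:
```python
from h import *
st();k=cal("wrist");a=bot.read_camera("wrist")
for t in ["cover_box","stored_box","canister"]: print(t,[(np.round(np.array(d["box"])*[640,480,640,480]).tolist(),round(d["score"],2)) for d in bot.recognise("wrist",t)][:4])
cv2.imwrite("pics/w1.png",a[...,::-1]);np.save("w1.npy",np.array([x for x in k],dtype=object),allow_pickle=True)
```

```text
t1.35 tcp [ 0.4318 -0.4139  0.202 ] yawY -0.385 zt [ 0.001 -0.001 -1.   ] F [ 0.7 -0.7 -0.4] T [-0.01 -0.04  0.03] w 0.0528 g 0.0 j7 0.19
cover_box [([385.0, 5.0, 444.0, 74.0], 0.58)]
stored_box []
canister [([292.0, 46.0, 348.0, 101.0], 0.31)]
```

View pics/w1.png

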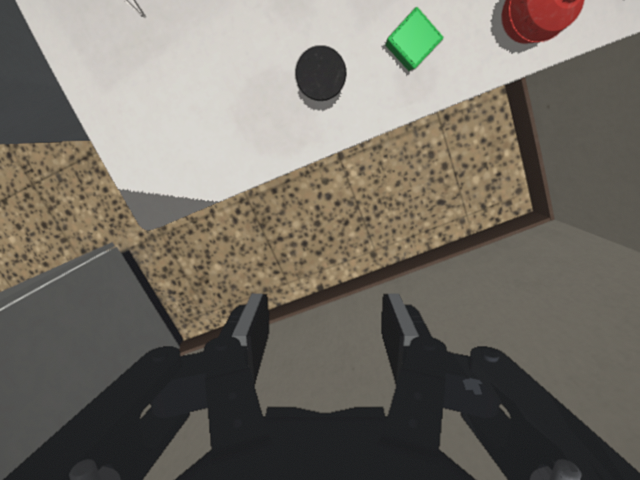

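The wrist picture shows only the eyepiece (320,72) and the green box (415,38), because the move was refused. Every row probably needs all the keys.

Call:
jog_arm --increments '[{"tx": 0.49,"ty": 0.13,"tz": 0.06,"turn": -0.3,"claw": 0.62},{"tx": 0.49,"ty": 0.13,"tz": 0.06,"turn": -0.3,"claw": 0.62},{"tx": 0.49,"ty": 0.13,"tz": 0.06,"turn": -0.3,"claw": 0.62},{"tx": 0.49,"ty": 0.13,"tz": 0.06,"turn": -0.3,"claw": 0.62},{"tx": 0.49,"ty": 0.13,"tz": 0.06,"turn": -0.3,"claw": 0.62}]'

```text
time_s: 2.05
tcp_pos: [0.5815, -0.2191, 0.1724]
orientation: [0.001, 0.68, 0.733, -0.0]
force: [1.2, 0.2, 0.5]
gripper_width: 0.053
gripper_force: 0.0
```

Call:
jog_arm --increments '[{"tx": 0.03,"ty": 0.0,"tz": 0.0,"turn": 0.0,"claw": 0.62},{"tx": 0.03,"ty": 0.0,"tz": 0.0,"turn": 0.0,"claw": 0.62}]'

```text
time_s: 2.25
tcp_pos: [0.5801, -0.2011, 0.1723]
orientation: [-0.0, 0.677, 0.736, 0.0]
force: [0.1, -0.2, 0.1]
gripper_width: 0.0528
gripper_force: 0.0
```

```bash
cat >> h.py <<'E'
import pickle
def shot(n,things=()):
    st();k=cal("wrist");a=bot.read_camera("wrist");cv2.imwrite(f"pics/{n}.png",a[...,::-1]);pickle.dump(k,open(n+".k","wb"))
    for t in things: print(t,[(np.round(np.array(d["box"])*[640,480,640,480]).tolist(),round(d["score"],2)) for d in bot.recognise("wrist",t)][:4])
    return a,k
E
python3 - <<'E'
from h import *
a,k=shot("w2",["cover_box"])
print(proj("w",[[.5865,-.209,.023]],k))
E
```

```text
t2.25 tcp [ 0.5801 -0.2011  0.1723] yawY 0.083 zt [-0.001  0.001 -1.   ] F [ 0.1 -0.2  0.1] T [-0.05  0.07  0.02] w 0.0528 g 0.0 j7 0.15
cover_box [([305.0, 123.0, 354.0, 173.0], 0.9), ([278.0, 287.0, 325.0, 335.0], 0.81), ([312.0, 214.0, 354.0, 254.0], 0.63)]
[[332.03080111 236.01586425]]
```

View pics/w2.png

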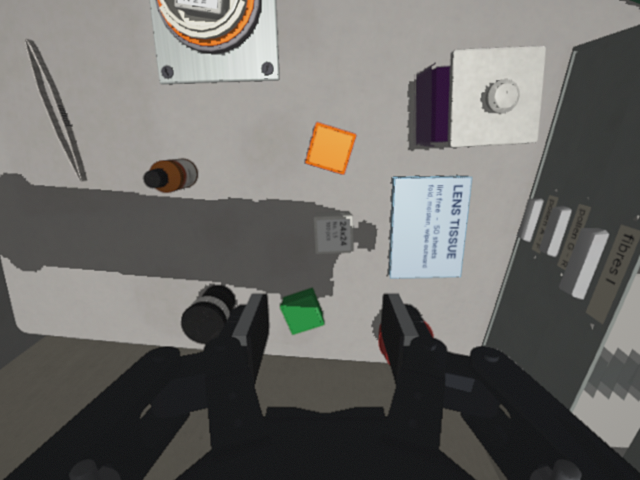

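The white box is at (333,234), lying in the arm's shadow, with orange (330,148) and green (302,311) on either side. The canister's plate is at the top, around (210,20).

Run:
```python
from h import *
k=pickle.load(open("w2.k","rb"));g=cv2.imread("pics/w2.png",0)
for x0,r in [(300,g[205:265,300:370])]:
    print(r[::3,::3].tolist())
R=.5
for yaw in [1.656]:
  for c in [(.5865,-.209),(.5855,-.207)]:
    u=np.array([np.cos(yaw),np.sin(yaw)])*.018;v=np.array([-u[1],u[0]])
    P=[[*(np.array(c)+a*u+b*v),z] for z in (.023,0) for a,b in((1,1),(1,-1),(-1,-1),(-1,1))]
    print(c,proj("w",P,k).round(1).tolist())
cv2.imwrite("pics/w2c.png",cv2.resize(cv2.imread("pics/w2.png")[200:270,290:380],None,fx=8,fy=8,interpolation=cv2.INTER_CUBIC))
```

```text
[[81, 79, 80, 81, 81, 80, 96, 94, 164, 164, 165, 166, 165, 164, 165, 164, 165, 165, 165, 166, 166, 166, 166, 166], [81, 81, 81, 82, 81, 81, 80, 81, 77, 79, 97, 95, 164, 165, 164, 165, 165, 166, 165, 165, 166, 165, 165, 165], [81, 81, 81, 82, 81, 81, 81, 81, 80, 79, 80, 80, 76, 78, 95, 93, 102, 166, 165, 165, 166, 166, 166, 165], [81, 81, 80, 81, 81, 81, 80, 79, 80, 80, 80, 80, 80, 82, 93, 96, 96, 116, 164, 164, 164, 166, 167, 165], [81, 80, 80, 81, 80, 92, 92, 92, 96, 96, 96, 97, 95, 95, 94, 125, 204, 201, 163, 164, 164, 166, 166, 165], [81, 80, 80, 81, 81, 98, 103, 106, 106, 109, 108, 108, 107, 108, 108, 103, 101, 199, 163, 165, 166, 116, 148, 167], [80, 80, 81, 81, 80, 97, 110, 109, 110, 83, 97, 88, 89, 94, 72, 69, 105, 198, 165, 159, 76, 79, 91, 96], [81, 80, 81, 79, 80, 98, 109, 109, 109, 85, 99, 87, 98, 107, 79, 101, 109, 124, 147, 160, 79, 81, 81, 80], [80, 80, 79, 81, 79, 93, 110, 109, 110, 91, 99, 101, 109, 106, 49, 64, 109, 93, 78, 78, 81, 80, 81, 80], [80, 79, 80, 79, 78, 92, 110, 109, 108, 89, 103, 101, 94, 105, 72, 101, 110, 93, 80, 81, 82, 80, 82, 81], [80, 79, 80, 79, 7
[... 660 characters left out ...]
 88, 87, 88, 88, 87, 83, 86, 138, 151, 149, 167, 165, 164, 164, 166, 164, 165], [78, 78, 80, 80, 80, 80, 80, 81, 81, 81, 81, 81, 79, 153, 165, 164, 166, 165, 164, 166, 164, 164, 163, 162], [77, 77, 78, 79, 80, 79, 80, 81, 81, 81, 81, 80, 109, 165, 165, 163, 163, 164, 165, 167, 166, 164, 164, 162], [78, 78, 79, 79, 80, 80, 80, 80, 81, 81, 81, 80, 145, 165, 164, 163, 163, 165, 165, 166, 166, 166, 165, 165]]
(0.5865, -0.209) [[312.1, 216.9], [352.1, 216.8], [351.3, 254.5], [312.6, 254.6], [313.0, 211.3], [350.3, 211.2], [349.6, 246.6], [313.5, 246.7]]
(0.5855, -0.207) [[311.1, 214.6], [351.3, 214.5], [350.4, 252.4], [311.7, 252.5], [312.1, 209.2], [349.5, 209.1], [348.8, 244.7], [312.6, 244.7]]
```

View pics/w2c.png

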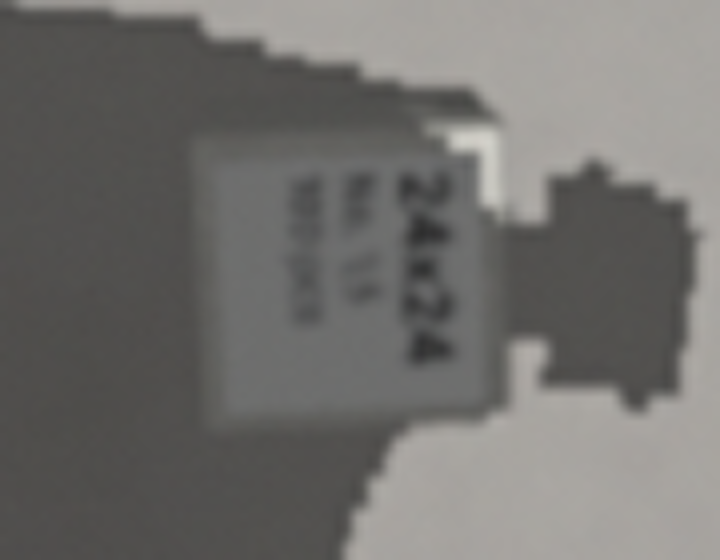

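Enlarged, the top-face corners are at about (314.4,216.9), (352.8,215.6), (353.4,250.6) and (316,253.5).

Run:
```python
from h import *
k=pickle.load(open("w2.k","rb"))
q=ray("w",[[314.4,216.9],[352.8,215.6],[353.4,250.6],[316,253.5]],.023,k)[:,:2];c=q.mean(0)
print(q.round(4).tolist(),c)
for i in range(4):
    d=q[(i+1)%4]-q[i];print(np.hypot(*d).round(4),np.arctan2(d[1],d[0]).round(3)%np.pi)
go([*c,.008],0.085)
```

```text
[[0.5691, -0.1924], [0.6034, -0.1884], [0.6075, -0.2214], [0.5731, -0.2271]] [ 0.5882912 -0.2073552]
0.0345 0.118
0.0333 1.6955926535897932
0.0348 0.16459265358979325
0.0349 1.686
tx -0.0041 ty 0.0187 tz 0.3290 turn -0.0051 (or 1.9949)
```

Call:
jog_arm --increments '[{"tx": -0.003,"ty": 0.018,"tz": 0.1,"turn": -0.025,"claw": 0.62},{"tx": -0.003,"ty": 0.018,"tz": 0.2,"turn": -0.025,"claw": 0.62},{"tx": -0.003,"ty": 0.018,"tz": 0.29,"turn": -0.025,"claw": 0.62},{"tx": -0.003,"ty": 0.018,"tz": 0.33,"turn": -0.025,"claw": 0.62},{"tx": -0.003,"ty": 0.018,"tz": 0.33,"turn": -0.025,"claw": 0.62}]'

```text
time_s: 2.85
tcp_pos: [0.5851, -0.2069, 0.0041]
orientation: [-0.002, 0.665, 0.747, -0.002]
force: [0.2, 0.3, 0.9]
gripper_width: 0.0531
gripper_force: 0.0
```

Call:
jog_arm --increments '[{"tx": 0.0,"ty": 0.0,"tz": 0.0,"turn": 0.0,"claw": 0.2},{"tx": 0.0,"ty": 0.0,"tz": 0.0,"turn": 0.0,"claw": 0.2},{"tx": 0.0,"ty": 0.0,"tz": 0.0,"turn": 0.0,"claw": 0.2},{"tx": 0.0,"ty": 0.0,"tz": 0.0,"turn": 0.0,"claw": 0.2},{"tx": 0.0,"ty": 0.0,"tz": 0.0,"turn": 0.0,"claw": 0.2}]' --newtons 25

```text
time_s: 3.35
tcp_pos: [0.5898, -0.2041, 0.0088]
orientation: [0.001, 0.664, 0.748, 0.0]
force: [-0.8, -0.9, 6.9]
gripper_width: 0.0355
gripper_force: 28.7
```

Run:
```python
from h import *
st();go([0.588,-.208,.15])
```

```text
t3.35 tcp [ 0.5898 -0.2041  0.0088] yawY 0.119 zt [ 0.002 -0.001 -1.   ] F [-0.8 -0.9  6.9] T [-0.12  0.27  0.01] w 0.0355 g 28.7 j7 0.10
tx -0.0076 ty -0.0041 tz -0.2824
```

Call:
jog_arm --increments '[{"tx": 0.0,"ty": 0.0,"tz": -0.05,"turn": 0.0,"claw": 0.2},{"tx": 0.0,"ty": 0.0,"tz": -0.15,"turn": 0.0,"claw": 0.2},{"tx": 0.0,"ty": 0.0,"tz": -0.25,"turn": 0.0,"claw": 0.2},{"tx": 0.06,"ty": -0.05,"tz": -0.28,"turn": 0.0,"claw": 0.2},{"tx": 0.12,"ty": -0.1,"tz": -0.28,"turn": 0.0,"claw": 0.2}]'

```text
time_s: 3.85
tcp_pos: [0.5343, -0.1501, 0.151]
orientation: [0.003, 0.664, 0.748, 0.002]
force: [0.3, 0.4, -1.1]
gripper_width: 0.0351
gripper_force: 27.9
```

Call:
jog_arm --increments '[{"tx": 0.06,"ty": -0.055,"tz": 0.0,"turn": 0.0,"claw": 0.2},{"tx": 0.12,"ty": -0.11,"tz": 0.0,"turn": 0.0,"claw": 0.2},{"tx": 0.12,"ty": -0.11,"tz": 0.0,"turn": 0.0,"claw": 0.2},{"tx": 0.12,"ty": -0.11,"tz": 0.0,"turn": 0.0,"claw": 0.2}]'

```text
time_s: 4.25
tcp_pos: [0.4703, -0.0968, 0.148]
orientation: [0.001, 0.663, 0.749, 0.0]
force: [0.6, -0.8, 0.1]
gripper_width: 0.0354
gripper_force: 27.9
```

Run:
```python
from h import *
a,k=shot("w3",["cover_box","stored_box","canister"])
print(proj("w",[[.472,-.0225,.036],[.4702,-.0226,.031]],k))
```

```text
t4.25 tcp [ 0.4703 -0.0968  0.148 ] yawY 0.121 zt [ 0.001 -0.001 -1.   ] F [ 0.6 -0.8  0.1] T [-0.07 -0.02  0.03] w 0.0354 g 27.9 j7 0.03
cover_box [([411.0, 256.0, 464.0, 309.0], 0.96), ([285.0, 274.0, 367.0, 361.0], 0.81)]
stored_box [([311.0, 112.0, 364.0, 167.0], 0.78)]
canister [([274.0, 2.0, 409.0, 216.0], 0.79), ([293.0, 388.0, 320.0, 411.0], 0.62), ([312.0, 1.0, 383.0, 13.0], 0.5), ([304.0, 0.0, 390.0, 66.0], 0.36)]
[[340.11518095 143.97376172]
 [337.43067626 143.64290274]]
```

View pics/w3.png

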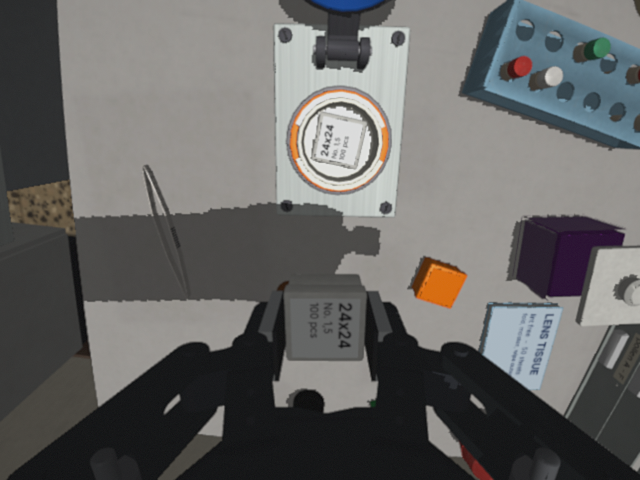

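Held box: top face about (285,287)–(365,361). Stored box centre ≈(340,140), slightly rotated; hinge at (343,50). I'll enlarge both boxes.

Run:
```python
import cv2,numpy as np
a=cv2.imread("pics/w3.png")
A=cv2.resize(a[80:200,282:402],(396,396),interpolation=cv2.INTER_CUBIC)  #x3.3
A=cv2.resize(a[100:180,300:380],(400,400),interpolation=cv2.INTER_CUBIC) #x5
B=cv2.resize(a[265:375,275:375],(400,440),interpolation=cv2.INTER_CUBIC) #x4
B=np.clip(B*1.6,0,255).astype(np.uint8)
o=np.zeros((440,800,3),np.uint8);o[:400,:400]=A;o[:,400:]=B;cv2.imwrite("pics/w3c.png",o)
```

```text
(no output)
```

View pics/w3c.png

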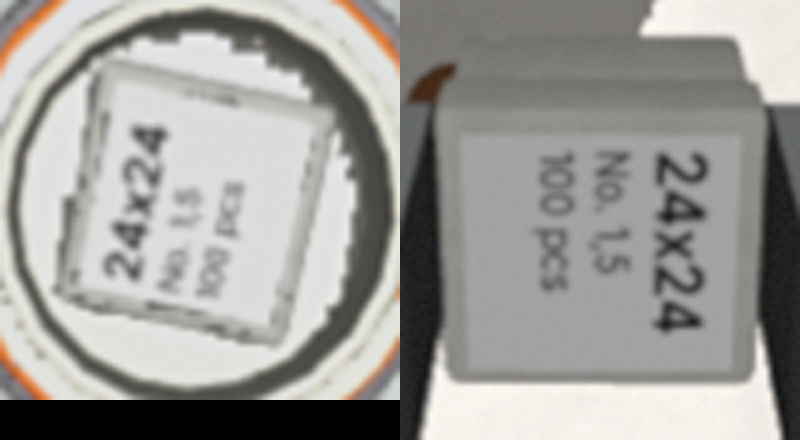

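Run:
```python
from h import *
k=pickle.load(open("w3.k","rb"))
def quad(p,z):
    q=ray("w",p,z,k)[:,:2];d=np.roll(q,-1,0)-q
    a=np.arctan2(d[:,1],d[:,0]);print(np.hypot(*d.T).round(4),(a%(np.pi/2)).round(3),q.mean(0).round(4));return q.mean(0)
s=quad(np.array([[108,66],[332,112],[277,342],[62,290]])/5+[300,100],.031)
h=quad((np.array([[440,108],[766,106],[755,381],[447,381]])-[400,0])/4+[275,265],.1622)
o=bot.get_obs();R=toolR(o);print("held rel tcp (tool x,y)",R.T[:2,:2]@(h-o["tcp_pos"][:2]))
# mouth: ring fit, plate screws and hinge
a=cv2.imread("pics/w3.png");hsv=cv2.cvtColor(a,cv2.COLOR_BGR2HSV)
m=((hsv[...,0]<20)&(hsv[...,1]>120)&(hsv[...,2]>100)).astype(np.uint8);m[:,:275]=0;m[:70]=0;m[205:]=0;m[:,405:]=0
e=cv2.fitEllipse(cv2.convexHull(np.argwhere(m)[:,::-1].astype(np.float32)));print("ring",e,ray("w",e[0],.019,k))
q=ray("w",[[285,35],[398,38],[390,208],[286,206]],.005,k)[:,:2];print("screws",q.round(4).tolist());print("hinge",ray("w",[[343,52]],.03,k))
print("yawscrews",np.arctan2(*(q[0]-q[3])[::-1]),np.arctan2(*(q[1]-q[2])[::-1]))
```

```text
[0.0337 0.0343 0.0338 0.0329] [1.501 1.478 1.459 1.475] [ 0.4711 -0.0205]
[0.0348 0.0351 0.0355 0.0349] [0.128 0.126 0.121 0.105] [ 0.4702 -0.0983]
held rel tcp (tool x,y) [-0.00033843 -0.0013314 ]
ring ((338.7744445800781, 140.24066162109375), (98.18206787109375, 102.04124450683594), 7.565505027770996) [[ 0.47136947 -0.02014145  0.019     ]]
screws [[0.421, 0.0521], [0.507, 0.0607], [0.5239, -0.0712], [0.4336, -0.0804]]
hinge [[0.46596811 0.03999811 0.03      ]]
yawscrews 1.6657556906545776 1.6982303370909912
```

Run:
```python
from h import *
go([0.4724,-.0203,.048],-0.093)
```

```text
tx 0.1537 ty 0.0199 tz 0.1991 turn 0.1345 (or -1.8655)
```

Call:
jog_arm --increments '[{"tx": 0.08,"ty": 0.01,"tz": 0.0,"turn": 0.08,"claw": 0.2},{"tx": 0.154,"ty": 0.02,"tz": 0.0,"turn": 0.135,"claw": 0.2},{"tx": 0.154,"ty": 0.02,"tz": 0.07,"turn": 0.135,"claw": 0.2},{"tx": 0.154,"ty": 0.02,"tz": 0.13,"turn": 0.135,"claw": 0.2},{"tx": 0.154,"ty": 0.02,"tz": 0.18,"turn": 0.135,"claw": 0.2}]'

```text
time_s: 4.95
tcp_pos: [0.4717, -0.0195, 0.056]
orientation: [-0.0, 0.739, 0.674, -0.0]
force: [0.6, -0.7, -1.4]
gripper_width: 0.0354
gripper_force: 27.9
```

Call:
jog_arm --increments '[{"tx": 0.0,"ty": 0.0,"tz": 0.0,"turn": 0.0,"claw": 0.2},{"tx": 0.0,"ty": 0.0,"tz": 0.0,"turn": 0.0,"claw": 0.2},{"tx": 0.0,"ty": 0.0,"tz": 0.0,"turn": 0.0,"claw": 0.2}]'

```text
time_s: 5.25
tcp_pos: [0.4725, -0.0195, 0.0586]
orientation: [0.001, 0.739, 0.673, 0.001]
force: [0.2, 0.1, -0.3]
gripper_width: 0.0351
gripper_force: 27.8
```

Run:
```python
from h import *
shot("w4");go([0.4724,-.0203,.0395],-0.093)
```

```text
t5.25 tcp [ 0.4725 -0.0195  0.0586] yawY -0.093 zt [ 0.002  0.    -1.   ] F [ 0.2  0.1 -0.3] T [-0.01 -0.01 -0.  ] w 0.0351 g 27.8 j7 -0.45
tx -0.0015 ty -0.0002 tz 0.0385 turn -0.0001 (or 1.9999)
```

View pics/w4.png

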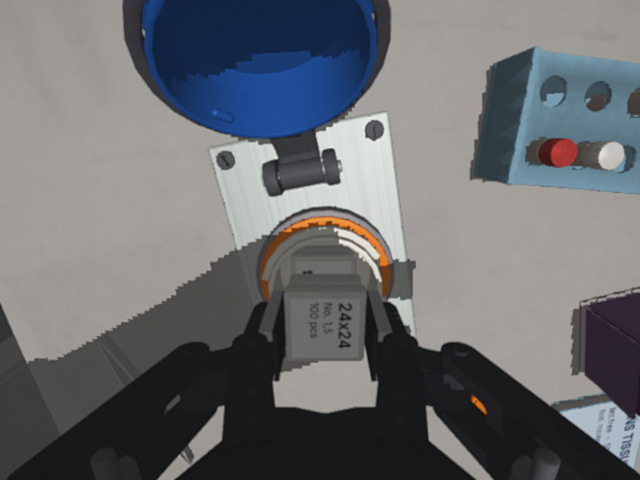

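The held box, top face (285–363, 290–360), lines up sideways and in yaw with the stored box behind it (292–356, from y≈255). Lowering it now.

Call:
jog_arm --increments '[{"tx": -0.0015,"ty": 0.0,"tz": 0.02,"turn": 0.0,"claw": 0.2},{"tx": -0.0015,"ty": 0.0,"tz": 0.03,"turn": 0.0,"claw": 0.2},{"tx": -0.0015,"ty": 0.0,"tz": 0.035,"turn": 0.0,"claw": 0.2},{"tx": -0.0015,"ty": 0.0,"tz": 0.037,"turn": 0.0,"claw": 0.2},{"tx": -0.0015,"ty": 0.0,"tz": 0.037,"turn": 0.0,"claw": 0.2}]'

```text
time_s: 5.8
tcp_pos: [0.4709, -0.0203, 0.0399]
orientation: [0.0, 0.739, 0.674, -0.001]
force: [-5.9, -1.0, 17.2]
gripper_width: 0.0348
gripper_force: 29.8
```

Run:
```python
from h import *
st();go([0.4724,-.0203,.0395],-0.093)
```

```text
t5.80 tcp [ 0.4709 -0.0203  0.0399] yawY -0.093 zt [-0.001 -0.001 -1.   ] F [-5.9 -1.  17.2] T [-0.14  1.24 -0.01] w 0.0348 g 29.8 j7 -0.47
tx 0.0003 ty 0.0031 tz 0.0008 turn 0.0002 (or -1.9998)
```

Call:
jog_arm --increments '[{"tx": 0.0,"ty": 0.0,"tz": -0.001,"turn": 0.0,"claw": 0.2},{"tx": 0.0,"ty": 0.0,"tz": -0.001,"turn": 0.0,"claw": 0.2},{"tx": 0.0,"ty": 0.0,"tz": -0.001,"turn": 0.0,"claw": 0.2}]'

```text
time_s: 6.1
tcp_pos: [0.4708, -0.0204, 0.0399]
orientation: [0.0, 0.739, 0.674, -0.0]
force: [-3.1, -0.7, 9.3]
gripper_width: 0.0353
gripper_force: 29.0
```

Run:
```python
from h import *
st();go([0.4724,-.0203,.0395],-0.093)
```

```text
t6.10 tcp [ 0.4708 -0.0204  0.0399] yawY -0.093 zt [-0.001 -0.001 -1.   ] F [-3.1 -0.7  9.3] T [-0.1   0.72  0.  ] w 0.0353 g 29.0 j7 -0.47
tx 0.0004 ty 0.0031 tz 0.0008 turn 0.0002 (or -1.9998)
```

Call:
jog_arm --increments '[{"tx": 0.0,"ty": 0.0,"tz": -0.001,"turn": 0.0,"claw": 0.44},{"tx": 0.0,"ty": 0.0,"tz": -0.001,"turn": 0.0,"claw": 0.48},{"tx": 0.0,"ty": 0.0,"tz": -0.001,"turn": 0.0,"claw": 0.52},{"tx": 0.0,"ty": 0.0,"tz": -0.001,"turn": 0.0,"claw": 0.56},{"tx": 0.0,"ty": 0.0,"tz": -0.001,"turn": 0.0,"claw": 0.56}]'

```text
time_s: 6.6
tcp_pos: [0.4711, -0.0201, 0.0399]
orientation: [-0.0, 0.739, 0.674, -0.0]
force: [-0.3, 0.2, 0.3]
gripper_width: 0.0478
gripper_force: 0.0
```

Call:
jog_arm --increments '[{"tx": 0.0,"ty": 0.0,"tz": -0.02,"turn": 0.0,"claw": 0.56},{"tx": 0.0,"ty": 0.0,"tz": -0.08,"turn": 0.0,"claw": 0.56},{"tx": -0.06,"ty": 0.0,"tz": -0.16,"turn": 0.0,"claw": 0.56},{"tx": -0.14,"ty": 0.0,"tz": -0.22,"turn": 0.0,"claw": 0.56},{"tx": -0.16,"ty": 0.0,"tz": -0.22,"turn": 0.0,"claw": 0.56}]'

```text
time_s: 7.1
tcp_pos: [0.4658, -0.1044, 0.1544]
orientation: [0.004, 0.741, 0.672, 0.002]
force: [0.4, 0.3, -0.5]
gripper_width: 0.0481
gripper_force: 0.0
```

Call:
jog_arm --increments '[{"tx": 0.0,"ty": 0.0,"tz": 0.0,"turn": 0.0,"claw": 0.3},{"tx": 0.0,"ty": 0.0,"tz": 0.0,"turn": 0.0,"claw": 0.1}]'

```text
time_s: 7.3
tcp_pos: [0.4632, -0.0989, 0.1495]
orientation: [-0.001, 0.739, 0.674, -0.0]
force: [-0.5, 0.1, -0.1]
gripper_width: 0.0195
gripper_force: 0.0
```

Run:
```python
from h import *
a,k=shot("w5",["cover_box","canister"]);c=proj("w",[[.4715,-.0205,.05]],k)[0];print(c)
x,y=int(c[0])-70,int(c[1])-50;print(x,y)
cv2.imwrite("pics/w5c.png",cv2.resize(a[max(y,0):y+110,x:x+140,::-1],None,fx=5,fy=5,interpolation=cv2.INTER_CUBIC))
```

```text
t7.30 tcp [ 0.4632 -0.0989  0.1495] yawY -0.092 zt [-0.001  0.001 -1.   ] F [-0.5  0.1 -0.1] T [0.05 0.02 0.02] w 0.0195 g 0.0 j7 -0.17
cover_box [([300.0, 113.0, 354.0, 165.0], 0.81), ([445.0, 389.0, 460.0, 405.0], 0.64), ([431.0, 234.0, 486.0, 278.0], 0.58)]
canister [([242.0, 1.0, 399.0, 218.0], 0.56)]
[327.85590467 136.45545572]
257 86
```

View pics/w5c.png

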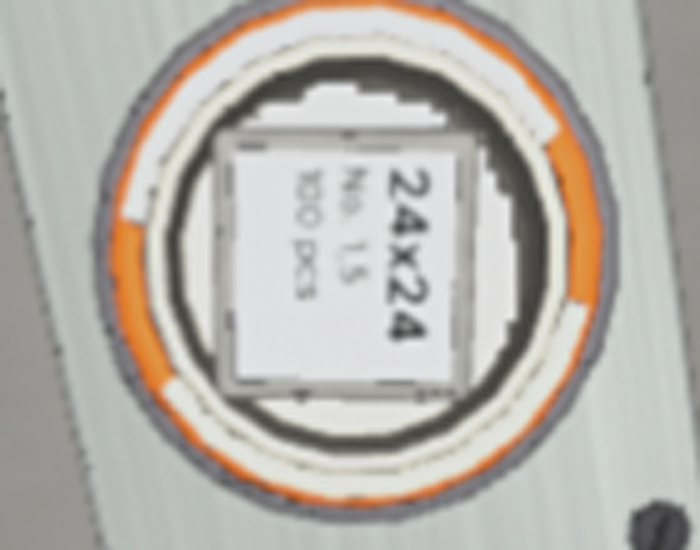

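The top box covers the stored one completely: crop x 215–475, y 130–395, centre at pixel (326.2,138.4). No edge of the lower box shows. Next I check the numbers and plan the lid push.

Run:
```python
from h import *
k=pickle.load(open("w5.k","rb"))
q=ray("w",np.array([[215,132],[475,132],[470,393],[215,397]])/5+[257,86],.054,k)[:,:2];d=np.roll(q,-1,0)-q
print(q.mean(0),np.hypot(*d.T),np.arctan2(d[:,1],d[:,0])%(np.pi/2))
q2=proj("w",[[.4711+.017*np.cos(t),-.0205+.017*np.sin(t),.031] for t in np.arange(4)*np.pi/2],k);print((q2-[257,86])*5)
go([0.4580,.15,.19],0.092)
C=np.array([.472,-.021]);x=np.array([np.cos(1.668),np.sin(1.668)]);H=C+.064*x
for th in (2.2,1.8,1.4,1.1,.8):
    v=np.array([-.12*np.cos(th)+.0125*np.sin(th),.12*np.sin(th)+.0125*np.cos(th)]);print(th,(H+v[0]*x).round(4),round(.026+v[1],4))
```

```text
[ 0.46986544 -0.02215128] [0.03495493 0.03452824 0.0357492  0.03509529] [1.47832711 1.48044305 1.49398694 1.45790044]
[[463.75643457 241.52942389]
 [340.37617111 133.06214485]
 [238.25920407 263.19921221]
 [360.85018472 367.39835291]]
tx 0.4934 ty -0.0552 tz -0.0813 turn -0.1158 (or 1.8842)
2.2 [0.458 0.123] 0.1157
1.8 [0.462  0.0819] 0.14
1.4 [0.4666 0.0347] 0.1464
1.1 [ 4.7e-01 -4.0e-04] 0.1386
0.8 [ 0.473  -0.0316] 0.1208
```

The top box is level and square to within about 1.5 mm. Next I go over the lid with the fingers shut and come down behind the tab.

Call:
jog_arm --increments '[{"tx": 0.05,"ty": -0.01,"tz": -0.085,"turn": -0.04,"claw": 0.0},{"tx": 0.15,"ty": -0.02,"tz": -0.085,"turn": -0.08,"claw": 0.0},{"tx": 0.25,"ty": -0.03,"tz": -0.085,"turn": -0.116,"claw": 0.0},{"tx": 0.35,"ty": -0.04,"tz": -0.085,"turn": -0.116,"claw": 0.0},{"tx": 0.45,"ty": -0.05,"tz": -0.085,"turn": -0.116,"claw": 0.0}]'

```text
time_s: 7.95
tcp_pos: [0.4587, 0.1284, 0.1921]
orientation: [-0.0, 0.674, 0.739, -0.0]
force: [0.6, -0.4, -0.4]
gripper_width: -0.0003
gripper_force: 0.0
```

Run:
```python
from h import *
st();go([0.457,.155,.112],0.095)
```

```text
t7.95 tcp [0.4587 0.1284 0.1921] yawY 0.091 zt [-0.001  0.    -1.   ] F [ 0.6 -0.4 -0.4] T [-0.04 -0.05  0.02] w -0.0003 g 0.0 j7 -0.48
tx 0.0533 ty 0.0016 tz 0.1601 turn -0.0023 (or 1.9977)
```

Call:
jog_arm --increments '[{"tx": 0.056,"ty": 0.0,"tz": 0.0,"turn": 0.0,"claw": 0.0},{"tx": 0.056,"ty": 0.0,"tz": 0.06,"turn": 0.0,"claw": 0.0},{"tx": 0.056,"ty": 0.0,"tz": 0.12,"turn": 0.0,"claw": 0.0},{"tx": 0.056,"ty": 0.0,"tz": 0.156,"turn": 0.0,"claw": 0.0},{"tx": 0.056,"ty": 0.0,"tz": 0.156,"turn": 0.0,"claw": 0.0}]'

```text
time_s: 8.45
tcp_pos: [0.4544, 0.1538, 0.1117]
orientation: [-0.002, 0.674, 0.739, -0.003]
force: [-0.9, 0.8, 0.0]
gripper_width: 0.0
gripper_force: 0.0
```

Call:
jog_arm --increments '[{"tx": -0.042,"ty": 0.0,"tz": -0.017,"turn": 0.0,"claw": 0.0},{"tx": -0.078,"ty": 0.0,"tz": -0.033,"turn": 0.0,"claw": 0.0},{"tx": -0.115,"ty": 0.0,"tz": -0.047,"turn": 0.0,"claw": 0.0},{"tx": -0.152,"ty": 0.0,"tz": -0.057,"turn": 0.0,"claw": 0.0},{"tx": -0.182,"ty": 0.0,"tz": -0.065,"turn": 0.0,"claw": 0.0}]'

```text
time_s: 8.95
tcp_pos: [0.4664, 0.0684, 0.1517]
orientation: [0.0, 0.672, 0.74, 0.003]
force: [1.0, 1.1, 1.9]
gripper_width: -0.0002
gripper_force: 0.8
```

Run:
```python
from h import *
st();a=bot.read_camera("scene")
print([(np.round(np.array(d["box"])*[640,480,640,480]).tolist(),round(d["score"],2)) for d in bot.recognise("scene","lid")])
cv2.imwrite("pics/s2.png",cv2.resize(a[150:400,130:430,::-1],None,fx=2,fy=2))
```

```text
t8.95 tcp [0.4664 0.0684 0.1517] yawY 0.096 zt [ 0.005  0.004 -1.   ] F [1.  1.1 1.9] T [0.34 0.05 0.03] w -0.0002 g 0.8 j7 -0.39
[([214.0, 225.0, 288.0, 318.0], 0.58)]
```

Call:
jog_arm --increments '[{"tx": -0.035,"ty": 0.0,"tz": 0.0,"turn": 0.0,"claw": 0.0},{"tx": -0.065,"ty": 0.0,"tz": 0.008,"turn": 0.0,"claw": 0.0},{"tx": -0.095,"ty": 0.0,"tz": 0.016,"turn": 0.0,"claw": 0.0},{"tx": -0.12,"ty": 0.0,"tz": 0.024,"turn": 0.0,"claw": 0.0},{"tx": -0.145,"ty": 0.0,"tz": 0.03,"turn": 0.0,"claw": 0.0}]'

```text
time_s: 9.55
tcp_pos: [0.4713, -0.0105, 0.1312]
orientation: [-0.001, 0.675, 0.738, -0.0]
force: [1.0, 0.2, -0.6]
gripper_width: -0.0
gripper_force: 0.1
```

Run:
```python
from h import *
st();a=bot.read_camera("scene")
print([(np.round(np.array(d["box"])*[640,480,640,480]).tolist(),round(d["score"],2)) for d in bot.recognise("scene","lid")])
cv2.imwrite("pics/s3.png",cv2.resize(a[130:380,150:450,::-1],None,fx=2,fy=2))
```

```text
t9.55 tcp [ 0.4713 -0.0105  0.1312] yawY 0.089 zt [-0.001  0.    -1.   ] F [ 1.   0.2 -0.6] T [ 0.07 -0.02 -0.01] w -0.0000 g 0.1 j7 -0.24
[([242.0, 214.0, 311.0, 312.0], 0.94), ([225.0, 211.0, 346.0, 339.0], 0.28)]
```

View pics/s3.png

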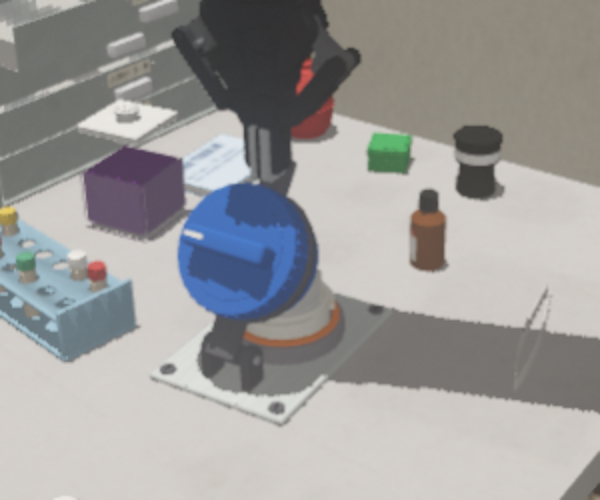

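The scene picture shows the lid about 1 rad open. The bar's white mark is at image-left (193,236) and its other end at (268,258), so cap_turn is near 1.5: it is not in the entry window and must be turned back first. I keep pushing until the lid falls.

Call:
jog_arm --increments '[{"tx": -0.02,"ty": 0.0,"tz": 0.0,"turn": 0.0,"claw": 0.0},{"tx": -0.04,"ty": 0.0,"tz": 0.0,"turn": 0.0,"claw": 0.0},{"tx": -0.06,"ty": 0.0,"tz": 0.0,"turn": 0.0,"claw": 0.0},{"tx": -0.08,"ty": 0.0,"tz": 0.0,"turn": 0.0,"claw": 0.0},{"tx": -0.08,"ty": 0.0,"tz": 0.0,"turn": 0.0,"claw": 0.0}]'

```text
time_s: 10.15
tcp_pos: [0.4754, -0.0511, 0.1319]
orientation: [0.0, 0.676, 0.737, -0.0]
force: [-0.1, -0.2, 0.3]
gripper_width: 0.0002
gripper_force: 0.0
```

Run:
```python
from h import *
st();a=bot.read_camera("scene")
print([(np.round(np.array(d["box"])*[640,480,640,480]).tolist(),round(d["score"],2)) for d in bot.recognise("scene","lid")])
cv2.imwrite("pics/s4.png",a[...,::-1])
```

```text
t10.15 tcp [ 0.4754 -0.0511  0.1319] yawY 0.087 zt [-0.    -0.001 -1.   ] F [-0.1 -0.2  0.3] T [-0.05  0.04 -0.08] w 0.0002 g 0.0 j7 -0.15
[([250.0, 223.0, 321.0, 312.0], 0.97)]
```

Call:
jog_arm --increments '[{"tx": 0.0,"ty": 0.0,"tz": -0.08,"turn": 0.0,"claw": 0.2},{"tx": -0.06,"ty": -0.005,"tz": -0.12,"turn": 0.0,"claw": 0.4},{"tx": -0.12,"ty": -0.02,"tz": -0.12,"turn": 0.0,"claw": 0.4},{"tx": -0.12,"ty": -0.02,"tz": -0.12,"turn": 0.0,"claw": 0.4},{"tx": -0.12,"ty": -0.02,"tz": -0.12,"turn": 0.0,"claw": 0.4}]'

```text
time_s: 10.75
tcp_pos: [0.4706, -0.1098, 0.1919]
orientation: [-0.0, 0.675, 0.738, 0.0]
force: [1.0, -0.1, -0.2]
gripper_width: 0.034
gripper_force: 0.0
```

```bash
cat > m.py <<'E'
from h import *
C=np.array([.472,-.021])
def look(n,zs=(.090,.082,.0805)):
    a,k=shot(n,["lid","lid_tab","cap_turn"])
    bot.read_camera("scene");print("scene lid",[(np.round(np.array(d["box"])*[640,480,640,480]).tolist(),round(d["score"],2)) for d in bot.recognise("scene","lid")][:1])
    hsv=cv2.cvtColor(a,cv2.COLOR_RGB2HSV);b=((hsv[...,0]>95)&(hsv[...,0]<125)&(hsv[...,1]>120)).astype(np.uint8)
    nn,l,s,c=cv2.connectedComponentsWithStats(b);i=1+np.argmax(s[1:,4]);print("blue",s[i].tolist(),c[i].round(1))
    B=(l==i).astype(np.uint8);h=cv2.convexHull(cv2.findContours(B,0,2)[0][0] if False else np.argwhere(B)[:,::-1].astype(np.int32))
    M=np.zeros_like(B);cv2.fillConvexPoly(M,h,1);W=(M>0)&(hsv[...,1]<70)&(hsv[...,2]>140)
    nn,l2,s2,c2=cv2.connectedComponentsWithStats(W.astype(np.uint8))
    for j in range(1,nn):
        if s2[j,4]>4:
            print("white",s2[j].tolist(),c2[j].round(1),"angles",end=" ")
            for z in zs:
                p=ray("w",[c2[j]],z,k)[0][:2]-C;ang=(np.arctan2(p[1],p[0])-(1.668-np.pi))%(2*np.pi);print(z,p.round(4),round(ang,3),end="; ")
            print()
    return a,k
E
python3 -c "
from m import *
look('w6')"
```

```text
t10.75 tcp [ 0.4706 -0.1098  0.1919] yawY 0.089 zt [-0.  0. -1.] F [ 1.  -0.1 -0.2] T [ 0.07  0.04 -0.01] w 0.0340 g 0.0 j7 0.05
lid [([281.0, 35.0, 398.0, 206.0], 0.61)]
lid_tab [([283.0, 34.0, 395.0, 206.0], 0.72), ([281.0, 63.0, 395.0, 184.0], 0.58)]
cap_turn [([281.0, 60.0, 399.0, 179.0], 0.98)]
scene lid [([257.0, 235.0, 326.0, 313.0], 0.87)]
blue [281, 61, 114, 122, 10337] [337.2 121.4]
white [354, 64, 4, 2, 5] [355.4  64.6] angles 0.09 [0.0071 0.0376] 2.859; 0.082 [0.0076 0.0392] 2.853; 0.0805 [0.0077 0.0395] 2.852; 
white [311, 67, 6, 3, 6] [313.5  68. ] angles 0.09 [-0.0206  0.0331] 3.602; 0.082 [-0.021   0.0345] 3.591; 0.0805 [-0.0211  0.0347] 3.59; 
white [302, 72, 5, 4, 5] [304.   73.8] angles 0.09 [-0.0267  0.0289] 3.789; 0.082 [-0.0272  0.0302] 3.779; 0.0805 [-0.0274  0.0304] 3.777; 
white [284, 97, 3, 5, 5] [285.2  99. ] angles 0.09 [-0.0383  0.012 ] 4.312; 0.082 [-0.0393  0.0127] 4.303; 0.0805 [-0.0395  0.0128] 4.301; 
white [281, 115, 1, 6, 6] [281.  117.5] angles 0.09 [-0.0406 -0.0003] 4.622; 0.082 [-0.0416  0.    ] 4.615; 0.0805 [-0.0418  0.0001] 4.613; 
white [359, 121, 21, 6, 113] [368.5 123.7] angles 0.09 [0.0204 0.001 ] 1.522; 0.082 [0.0213 0.0013] 1.536; 0.0805 [0.0215 0.0014] 1.539; 
white [290, 155, 4, 5, 5] [291.8 157. ] angles 0.09 [-0.0314 -0.0264] 5.314; 0.082 [-0.0322 -0.0269] 5.312; 0.0805 [-0.0323 -0.027 ] 5.312; 
white [349, 179, 5, 2, 7] [350.9 179.4] angles 0.09 [ 0.0124 -0.0385] 0.214; 0.082 [ 0.0131 -0.0395] 0.223; 0.0805 [ 0.0132 -0.0396] 0.224;
```

Call:
jog_arm --increments '[{"tx": 0.0,"ty": 0.0,"tz": 0.0,"turn": 0.0,"claw": 0.4},{"tx": 0.0,"ty": 0.0,"tz": 0.0,"turn": 0.0,"claw": 0.4},{"tx": 0.0,"ty": 0.0,"tz": 0.0,"turn": 0.0,"claw": 0.4},{"tx": 0.0,"ty": 0.0,"tz": 0.0,"turn": 0.0,"claw": 0.4},{"tx": 0.0,"ty": 0.0,"tz": 0.0,"turn": 0.0,"claw": 0.4}]'

```text
time_s: 11.55
tcp_pos: [0.4708, -0.1099, 0.192]
orientation: [0.0, 0.675, 0.738, 0.0]
force: [0.0, 0.1, -0.1]
gripper_width: 0.0345
gripper_force: 0.0
```

```bash
python3 - <<'E' | grep -v "white.*, [5-9]\] "
from m import *
s=lambda p:None
a,k=look('w7')
hsv=cv2.cvtColor(a,cv2.COLOR_RGB2HSV)
W=((hsv[...,1]<70)&(hsv[...,2]>140)).astype(np.uint8);n,l,st_,c=cv2.connectedComponentsWithStats(W[95:150,340:395])
i=1+np.argmax(st_[1:,4]);r=cv2.minAreaRect((np.argwhere(l==i)[:,::-1]+[340,95]).astype(np.float32));print(r)
pts=cv2.boxPoints(r);d=ray("w",pts,.09,k)[:,:2];print(d.round(4).tolist())
for q in range(4):
    e=d[(q+1)%4]-d[q];print(np.hypot(*e).round(4),(np.arctan2(e[1],e[0])%np.pi).round(3))
# grey-level profile along the column of the bar: top of bar is brighter?
print(a[95:150:2,337,2].tolist()); print(a[95:150:2,320,2].tolist())
E
```

```text
t11.55 tcp [ 0.4708 -0.1099  0.192 ] yawY 0.090 zt [ 0.  0. -1.] F [ 0.   0.1 -0.1] T [0.   0.07 0.03] w 0.0345 g 0.0 j7 0.05
lid [([281.0, 35.0, 395.0, 202.0], 0.82)]
lid_tab [([278.0, 33.0, 396.0, 205.0], 0.63)]
cap_turn [([279.0, 59.0, 399.0, 178.0], 0.62)]
scene lid [([255.0, 235.0, 325.0, 311.0], 0.83)]
blue [281, 61, 114, 121, 10338] [337.  121.2]
white [358, 121, 22, 6, 116] [369.2 123.3] angles 0.09 [0.021  0.0012] 1.53; 0.082 [0.022  0.0015] 1.544; 0.0805 [0.0221 0.0016] 1.546; 
((368.5, 123.5), (5.0, 21.0), 90.0)
[[0.485, -0.019], [0.4996, -0.0177], [0.5, -0.021], [0.4854, -0.0223]]
0.0146 0.094
0.0033 1.704
0.0147 0.094
0.0033 1.687
[215, 215, 214, 214, 215, 215, 215, 216, 216, 142, 171, 204, 205, 203, 201, 199, 198, 168, 146, 86, 189, 215, 213, 213, 213, 212, 212, 211]
[214, 214, 213, 213, 213, 214, 214, 214, 214, 136, 176, 206, 204, 202, 200, 198, 197, 186, 145, 85, 114, 213, 212, 212, 211, 210, 210, 210]
```

The lid has settled and the cap is riding on the ledges. The mark direction gives a bar yaw of ≈0.094, so cap_turn ≈1.55. I turn the tool across the bar.

Call:
jog_arm --increments '[{"tx": 0.09,"ty": 0.01,"tz": 0.0,"turn": -0.09,"claw": 0.5},{"tx": 0.176,"ty": 0.019,"tz": 0.0,"turn": -0.18,"claw": 0.5},{"tx": 0.176,"ty": 0.019,"tz": 0.04,"turn": -0.27,"claw": 0.5},{"tx": 0.176,"ty": 0.019,"tz": 0.08,"turn": -0.36,"claw": 0.5},{"tx": 0.176,"ty": 0.019,"tz": 0.1,"turn": -0.45,"claw": 0.5}]'

```text
time_s: 12.35
tcp_pos: [0.4716, -0.0211, 0.1407]
orientation: [-0.001, 0.374, 0.927, -0.0]
force: [-0.4, -0.2, -0.2]
gripper_width: 0.0424
gripper_force: 0.0
```

Run:
```python
from h import *
st();go([.4722,-.0215,.14],1.665)
```

```text
t12.35 tcp [ 0.4716 -0.0211  0.1407] yawY 0.803 zt [-0.002  0.    -1.   ] F [-0.4 -0.2 -0.2] T [-0.03 -0.02 -0.  ] w 0.0424 g 0.0 j7 0.45
tx -0.0015 ty 0.0002 tz 0.0014 turn -0.5486 (or 1.4514)
```

Call:
jog_arm --increments '[{"tx": -0.0015,"ty": 0.0,"tz": 0.0,"turn": -0.1,"claw": 0.5},{"tx": -0.0015,"ty": 0.0,"tz": 0.0,"turn": -0.2,"claw": 0.5},{"tx": -0.0015,"ty": 0.0,"tz": 0.0,"turn": -0.3,"claw": 0.5},{"tx": -0.0015,"ty": 0.0,"tz": 0.0,"turn": -0.4,"claw": 0.5},{"tx": -0.0015,"ty": 0.0,"tz": 0.0,"turn": -0.5,"claw": 0.5}]'

```text
time_s: 12.85
tcp_pos: [0.473, -0.022, 0.142]
orientation: [0.0, 0.009, 1.0, -0.0]
force: [-0.1, -0.6, -1.0]
gripper_width: 0.0426
gripper_force: 0.0
```

Call:
jog_arm --increments '[{"tx": 0.0,"ty": 0.0,"tz": 0.0,"turn": -0.075,"claw": 0.5},{"tx": 0.0,"ty": 0.0,"tz": 0.0,"turn": -0.075,"claw": 0.5},{"tx": 0.0,"ty": 0.0,"tz": 0.0,"turn": -0.075,"claw": 0.5}]'

```text
time_s: 13.15
tcp_pos: [0.4729, -0.022, 0.1419]
orientation: [-0.0, -0.045, 0.999, 0.0]
force: [0.4, 0.3, -0.7]
gripper_width: 0.0428
gripper_force: 0.0
```

Run:
```python
from h import *
st();go([.4722,-.0215,.076],1.665)
a,k=shot("w8",["cap_turn"])
```

```text
t13.15 tcp [ 0.4729 -0.022   0.1419] yawY 1.661 zt [-0.  0. -1.] F [ 0.4  0.3 -0.7] T [-0.03  0.03 -0.01] w 0.0428 g 0.0 j7 1.22
tx 0.0013 ty 0.0012 tz 0.1319 turn -0.0027 (or 1.9973)
t13.15 tcp [ 0.4729 -0.022   0.1419] yawY 1.661 zt [-0.  0. -1.] F [ 0.4  0.3 -0.7] T [-0.03  0.03 -0.01] w 0.0428 g 0.0 j7 1.22
cap_turn [([257.0, 187.0, 389.0, 310.0], 0.84)]
```

Call:
jog_arm --increments '[{"tx": 0.001,"ty": 0.001,"tz": 0.06,"turn": -0.003,"claw": 0.5},{"tx": 0.001,"ty": 0.001,"tz": 0.11,"turn": -0.003,"claw": 0.5},{"tx": 0.001,"ty": 0.001,"tz": 0.13,"turn": -0.003,"claw": 0.5},{"tx": 0.001,"ty": 0.001,"tz": 0.13,"turn": -0.003,"claw": 0.3},{"tx": 0.001,"ty": 0.001,"tz": 0.13,"turn": -0.003,"claw": 0.0}]' --newtons 40

```text
time_s: 13.75
tcp_pos: [0.4729, -0.0213, 0.0777]
orientation: [0.0, -0.049, 0.999, -0.0]
force: [-0.7, -4.4, 3.3]
gripper_width: 0.0141
gripper_force: 2.3
```

Call:
jog_arm --increments '[{"tx": 0.0,"ty": 0.0,"tz": 0.0,"turn": 0.0,"claw": 0.0},{"tx": 0.0,"ty": 0.0,"tz": 0.0,"turn": 0.0,"claw": 0.0},{"tx": 0.0,"ty": 0.0,"tz": 0.0,"turn": 0.0,"claw": 0.0}]'

```text
time_s: 14.05
tcp_pos: [0.4729, -0.0219, 0.0777]
orientation: [0.001, -0.049, 0.999, -0.0]
force: [-0.4, -2.2, 3.2]
gripper_width: 0.0129
gripper_force: 44.0
```

Run:
```python
from h import *
st()
```

```text
t14.05 tcp [ 0.4729 -0.0219  0.0777] yawY 1.668 zt [ 0.001 -0.001 -1.   ] F [-0.4 -2.2  3.2] T [-0.5   0.1  -0.02] w 0.0129 g 44.0 j7 1.12
```

Call:
jog_arm --increments '[{"tx": 0.0,"ty": 0.0,"tz": 0.0,"turn": -0.09,"claw": 0.0},{"tx": 0.0,"ty": 0.0,"tz": 0.0,"turn": -0.18,"claw": 0.0},{"tx": 0.0,"ty": 0.0,"tz": 0.0,"turn": -0.27,"claw": 0.0},{"tx": 0.0,"ty": 0.0,"tz": 0.0,"turn": -0.36,"claw": 0.0},{"tx": 0.0,"ty": 0.0,"tz": 0.0,"turn": -0.45,"claw": 0.0}]'

```text
time_s: 14.55
tcp_pos: [0.4726, -0.0217, 0.0773]
orientation: [0.0, -0.394, 0.919, -0.0]
force: [0.5, -1.0, -0.4]
gripper_width: 0.0126
gripper_force: 43.5
```

Call:
jog_arm --increments '[{"tx": 0.0,"ty": 0.0,"tz": 0.0,"turn": 0.0,"claw": 0.0},{"tx": 0.0,"ty": 0.0,"tz": 0.0,"turn": 0.0,"claw": 0.0}]'

```text
time_s: 14.75
tcp_pos: [0.4726, -0.0216, 0.0771]
orientation: [0.0, -0.39, 0.921, 0.0]
force: [0.4, -2.0, -0.9]
gripper_width: 0.0128
gripper_force: 43.5
```

Run:
```python
from h import *
st()
```

```text
t14.75 tcp [ 0.4726 -0.0216  0.0771] yawY 2.372 zt [ 0.001  0.    -1.   ] F [ 0.4 -2.  -0.9] T [-0.33 -0.11  0.03] w 0.0128 g 43.5 j7 1.72
```

Call:
jog_arm --increments '[{"tx": 0.0,"ty": 0.0,"tz": 0.0,"turn": 0.0,"claw": 0.35},{"tx": 0.0,"ty": 0.0,"tz": 0.0,"turn": 0.0,"claw": 0.35},{"tx": 0.0,"ty": 0.0,"tz": 0.0,"turn": 0.0,"claw": 0.35},{"tx": 0.0,"ty": 0.0,"tz": 0.0,"turn": 0.0,"claw": 0.35}]'

```text
time_s: 15.15
tcp_pos: [0.4723, -0.0213, 0.077]
orientation: [0.0, -0.392, 0.92, -0.0]
force: [0.5, -0.2, -1.0]
gripper_width: 0.0299
gripper_force: 0.0
```

Call:
jog_arm --increments '[{"tx": 0.0,"ty": 0.0,"tz": -0.1,"turn": 0.0,"claw": 0.35},{"tx": -0.1,"ty": 0.0,"tz": -0.2,"turn": 0.0,"claw": 0.35},{"tx": -0.18,"ty": 0.0,"tz": -0.23,"turn": 0.0,"claw": 0.35},{"tx": -0.18,"ty": 0.0,"tz": -0.23,"turn": 0.0,"claw": 0.35},{"tx": -0.18,"ty": 0.0,"tz": -0.23,"turn": 0.0,"claw": 0.35}]'

```text
time_s: 15.65
tcp_pos: [0.536, 0.0454, 0.193]
orientation: [0.001, -0.393, 0.92, 0.0]
force: [-0.7, -0.8, -0.9]
gripper_width: 0.0302
gripper_force: 0.0
```

```bash
python3 - <<'E' | grep -v "white.*, [5-9]\] "
from m import *
a,k=look('w9')
for z in (.09,.082):
    print(z,proj("w",[[.4722+.02*np.cos(.80),-.0215+.02*np.sin(.80),z]],k))
go([.4725,-.0216,.12])
E
```

```text
t15.65 tcp [0.536  0.0454 0.193 ] yawY 2.378 zt [ 0.002  0.001 -1.   ] F [-0.7 -0.8 -0.9] T [ 0.03  0.   -0.02] w 0.0302 g 0.0 j7 1.76
lid [([255.0, 55.0, 393.0, 182.0], 0.73)]
lid_tab [([254.0, 53.0, 394.0, 183.0], 0.95)]
cap_turn [([269.0, 54.0, 380.0, 171.0], 0.59)]
scene lid [([254.0, 244.0, 326.0, 312.0], 0.85)]
blue [269, 55, 110, 117, 9805] [323.5 112.3]
0.09 [[322.43693717 143.4447358 ]]
0.082 [[322.51249135 143.18154235]]
tx 0.1760 ty -0.0005 tz 0.1421
```

The cap has dropped: its rim in the scene picture went from 235 to 244 and the blue extent shrank from 114 to 110 px. Now I re-grip lower.

Call:
jog_arm --increments '[{"tx": 0.09,"ty": 0.0,"tz": 0.0,"turn": 0.0,"claw": 0.4},{"tx": 0.176,"ty": -0.0005,"tz": 0.05,"turn": 0.0,"claw": 0.4},{"tx": 0.176,"ty": -0.0005,"tz": 0.15,"turn": 0.0,"claw": 0.4},{"tx": 0.176,"ty": -0.0005,"tz": 0.22,"turn": 0.0,"claw": 0.4},{"tx": 0.176,"ty": -0.0005,"tz": 0.22,"turn": 0.0,"claw": 0.4}]'

```text
time_s: 16.45
tcp_pos: [0.4698, -0.0217, 0.0782]
orientation: [-0.004, -0.391, 0.92, 0.002]
force: [-0.0, 0.6, -0.5]
gripper_width: 0.0342
gripper_force: 0.0
```

Run:
```python
from h import *
st();go([.4725,-.0216,.0695],2.372)
```

```text
t16.45 tcp [ 0.4698 -0.0217  0.0782] yawY 2.375 zt [-0.009  0.    -1.   ] F [-0.   0.6 -0.5] T [ 0.01 -0.01  0.01] w 0.0342 g 0.0 j7 1.73
tx -0.0041 ty -0.0038 tz 0.0174 turn 0.0017 (or -1.9983)
```

Call:
jog_arm --increments '[{"tx": 0.0,"ty": 0.0,"tz": 0.008,"turn": 0.0,"claw": 0.4},{"tx": 0.0,"ty": 0.0,"tz": 0.014,"turn": 0.0,"claw": 0.4},{"tx": 0.0,"ty": 0.0,"tz": 0.014,"turn": 0.0,"claw": 0.4}]'

```text
time_s: 16.75
tcp_pos: [0.4749, -0.0199, 0.0761]
orientation: [0.001, -0.392, 0.92, -0.001]
force: [0.1, -0.7, 0.3]
gripper_width: 0.0344
gripper_force: 0.0
```

Run:
```python
from h import *
st();go([.4725,-.0216,.0695],2.372)
```

```text
t16.75 tcp [ 0.4749 -0.0199  0.0761] yawY 2.376 zt [ 0.002 -0.    -1.   ] F [ 0.1 -0.7  0.3] T [ 0.01 -0.   -0.03] w 0.0344 g 0.0 j7 1.72
tx 0.0058 ty 0.0011 tz 0.0132 turn 0.0027 (or -1.9973)
```

Call:
jog_arm --increments '[{"tx": 0.005,"ty": 0.001,"tz": 0.008,"turn": 0.002,"claw": 0.4},{"tx": 0.005,"ty": 0.001,"tz": 0.013,"turn": 0.002,"claw": 0.4},{"tx": 0.005,"ty": 0.001,"tz": 0.013,"turn": 0.002,"claw": 0.2},{"tx": 0.005,"ty": 0.001,"tz": 0.013,"turn": 0.002,"claw": 0.0},{"tx": 0.005,"ty": 0.001,"tz": 0.013,"turn": 0.002,"claw": 0.0}]' --newtons 60

```text
time_s: 17.25
tcp_pos: [0.4723, -0.0221, 0.0687]
orientation: [0.0, -0.39, 0.921, -0.0]
force: [0.5, -2.5, 1.8]
gripper_width: 0.0128
gripper_force: 62.3
```

Call:
jog_arm --increments '[{"tx": 0.0,"ty": 0.0,"tz": 0.0,"turn": 0.0,"claw": 0.0},{"tx": 0.0,"ty": 0.0,"tz": 0.0,"turn": 0.0,"claw": 0.0}]'

```text
time_s: 17.45
tcp_pos: [0.4723, -0.0221, 0.0687]
orientation: [0.0, -0.39, 0.921, -0.0]
force: [2.2, -2.3, 0.6]
gripper_width: 0.0124
gripper_force: 62.3
```

Run:
```python
from h import *
st()
```

```text
t17.45 tcp [ 0.4723 -0.0221  0.0687] yawY 2.372 zt [ 0.001 -0.    -1.   ] F [ 2.2 -2.3  0.6] T [-0.64 -0.39 -0.03] w 0.0124 g 62.3 j7 1.70
```

Call:
jog_arm --increments '[{"tx": 0.0,"ty": 0.0,"tz": 0.0,"turn": 0.09,"claw": 0.0},{"tx": 0.0,"ty": 0.0,"tz": 0.0004,"turn": 0.18,"claw": 0.0},{"tx": 0.0,"ty": 0.0,"tz": 0.0006,"turn": 0.27,"claw": 0.0},{"tx": 0.0,"ty": 0.0,"tz": 0.0008,"turn": 0.36,"claw": 0.0},{"tx": 0.0,"ty": 0.0,"tz": 0.001,"turn": 0.45,"claw": 0.0}]'

```text
time_s: 17.95
tcp_pos: [0.4724, -0.022, 0.0682]
orientation: [0.001, -0.045, 0.999, -0.0]
force: [1.4, -3.0, 2.6]
gripper_width: 0.0127
gripper_force: 62.5
```

Run:
```python
from h import *
st()
```

```text
t17.95 tcp [ 0.4724 -0.022   0.0682] yawY 1.660 zt [ 0.001 -0.001 -1.   ] F [ 1.4 -3.   2.6] T [-0.72 -0.29  0.17] w 0.0127 g 62.5 j7 1.10
```

Tz is 0.17 N m, so the lugs are under the ledges. Continuing clockwise.

Call:
jog_arm --increments '[{"tx": 0.0,"ty": 0.0,"tz": 0.0002,"turn": 0.09,"claw": 0.0},{"tx": 0.0,"ty": 0.0,"tz": 0.0006,"turn": 0.18,"claw": 0.0},{"tx": 0.0,"ty": 0.0,"tz": 0.001,"turn": 0.27,"claw": 0.0},{"tx": 0.0,"ty": 0.0,"tz": 0.0012,"turn": 0.36,"claw": 0.0},{"tx": 0.0,"ty": 0.0,"tz": 0.0014,"turn": 0.45,"claw": 0.0}]'

```text
time_s: 18.45
tcp_pos: [0.4724, -0.0222, 0.0677]
orientation: [0.001, 0.304, 0.953, -0.0]
force: [1.1, -3.9, 4.2]
gripper_width: 0.0125
gripper_force: 62.8
```

Run:
```python
from h import *
st()
```

```text
t18.45 tcp [ 0.4724 -0.0222  0.0677] yawY 0.954 zt [ 0.001 -0.001 -1.   ] F [ 1.1 -3.9  4.2] T [-0.85 -0.29  0.24] w 0.0125 g 62.8 j7 0.50
```

Call:
jog_arm --increments '[{"tx": 0.0,"ty": 0.0,"tz": 0.0004,"turn": 0.09,"claw": 0.0},{"tx": 0.0,"ty": 0.0,"tz": 0.0008,"turn": 0.18,"claw": 0.0},{"tx": 0.0,"ty": 0.0,"tz": 0.0012,"turn": 0.27,"claw": 0.0},{"tx": 0.0,"ty": 0.0,"tz": 0.0014,"turn": 0.36,"claw": 0.0},{"tx": 0.0,"ty": 0.0,"tz": 0.0016,"turn": 0.45,"claw": 0.0}]' --newtons 80

```text
time_s: 18.95
tcp_pos: [0.4725, -0.0224, 0.0671]
orientation: [0.001, 0.615, 0.789, 0.0]
force: [-0.4, -5.0, 6.9]
gripper_width: 0.0118
gripper_force: 84.2
```

Call:
jog_arm --increments '[{"tx": 0.0,"ty": 0.0,"tz": 0.0,"turn": 0.03,"claw": 0.0},{"tx": 0.0,"ty": 0.0,"tz": 0.0002,"turn": 0.06,"claw": 0.0},{"tx": 0.0,"ty": 0.0,"tz": 0.0002,"turn": 0.08,"claw": 0.0},{"tx": 0.0,"ty": 0.0,"tz": 0.0002,"turn": 0.09,"claw": 0.0},{"tx": 0.0,"ty": 0.0,"tz": 0.0002,"turn": 0.1,"claw": 0.0}]'

```text
time_s: 19.45
tcp_pos: [0.4725, -0.0224, 0.067]
orientation: [0.001, 0.673, 0.74, 0.0]
force: [-0.2, -4.6, 7.9]
gripper_width: 0.0117
gripper_force: 84.2
```

Run:
```python
from h import *
st()
```

```text
t19.45 tcp [ 0.4725 -0.0224  0.067 ] yawY 0.094 zt [ 0.002 -0.001 -1.   ] F [-0.2 -4.6  7.9] T [-1.07 -0.18  0.23] w 0.0117 g 84.2 j7 -0.23
```

Call:
jog_arm --increments '[{"tx": 0.0,"ty": 0.0,"tz": 0.0,"turn": 0.01,"claw": 0.0},{"tx": 0.0,"ty": 0.0,"tz": 0.0,"turn": 0.02,"claw": 0.0},{"tx": 0.0,"ty": 0.0,"tz": 0.0,"turn": 0.03,"claw": 0.0},{"tx": 0.0,"ty": 0.0,"tz": 0.0,"turn": 0.04,"claw": 0.0}]'

```text
time_s: 19.85
tcp_pos: [0.4724, -0.0224, 0.067]
orientation: [0.001, 0.694, 0.72, -0.0]
force: [-0.1, -5.3, 7.9]
gripper_width: 0.0118
gripper_force: 89.7
```

Run:
```python
from h import *
st()
```

```text
t19.85 tcp [ 0.4724 -0.0224  0.067 ] yawY 0.036 zt [ 0.002 -0.002 -1.   ] F [-0.1 -5.3  7.9] T [-1.3  -0.13  1.68] w 0.0118 g 89.7 j7 -0.28
```

Torque jumped to 1.68 N m against 0.3 N m of friction at most, so the cap is at its stop. I release and check.

Call:
jog_arm --increments '[{"tx": 0.0,"ty": 0.0,"tz": 0.0,"turn": 0.0,"claw": 0.35},{"tx": 0.0,"ty": 0.0,"tz": 0.0,"turn": 0.0,"claw": 0.4},{"tx": 0.0,"ty": 0.0,"tz": 0.0,"turn": 0.0,"claw": 0.4}]'

```text
time_s: 20.15
tcp_pos: [0.4713, -0.0213, 0.0661]
orientation: [-0.0, 0.696, 0.718, -0.0]
force: [-0.1, 0.6, -0.3]
gripper_width: 0.0343
gripper_force: 0.0
```

Call:
jog_arm --increments '[{"tx": 0.0,"ty": 0.0,"tz": -0.05,"turn": 0.0,"claw": 0.4},{"tx": 0.0,"ty": 0.0,"tz": -0.15,"turn": 0.0,"claw": 0.4},{"tx": -0.09,"ty": 0.0,"tz": -0.25,"turn": 0.0,"claw": 0.4},{"tx": -0.18,"ty": 0.0,"tz": -0.25,"turn": 0.0,"claw": 0.4},{"tx": -0.18,"ty": 0.0,"tz": -0.25,"turn": 0.0,"claw": 0.4}]'

```text
time_s: 20.65
tcp_pos: [0.4754, -0.1174, 0.1933]
orientation: [0.002, 0.698, 0.716, 0.0]
force: [-0.2, -0.5, -1.1]
gripper_width: 0.0342
gripper_force: 0.0
```

Call:
jog_arm --increments '[{"tx": 0.0,"ty": 0.0,"tz": 0.0,"turn": 0.0,"claw": 0.4},{"tx": 0.0,"ty": 0.0,"tz": 0.0,"turn": 0.0,"claw": 0.4}]'

```text
time_s: 20.85
tcp_pos: [0.4742, -0.1105, 0.1906]
orientation: [-0.001, 0.695, 0.719, -0.0]
force: [0.3, 1.1, -0.4]
gripper_width: 0.0343
gripper_force: 0.0
```

```bash
python3 - <<'E' | grep -v "white.*, [5-9]\] "
from m import *
a,k=look('w10')
p=proj("w",[[*(np.array([.472,-.0218])-r*np.array([np.cos(1.668),np.sin(1.668)])),.0805] for r in (0,.021)],k);print(p)
x,y=p[1].astype(int);s=a[y-20:y+20,x-20:x+20].astype(int);W=((s.min(2)>90)&((s.max(2)-s.min(2))<50)).astype(np.uint8)
n,l,q,c=cv2.connectedComponentsWithStats(W)
for i in range(1,n):
    if q[i,4]>20:
        r=np.argwhere(l==i)[:,::-1]+[x-20,y-20];w=ray("w",r,.0805,k)[:,:2];d=np.linalg.svd(w-w.mean(0))[2][0];print(q[i].tolist(),w.mean(0).round(4),"dir",round(np.arctan2(d[1],d[0])%np.pi,3),"rel angle",round((np.arctan2(*(w.mean(0)-[.472,-.0218])[::-1])+np.pi-1.668)%(2*np.pi),3))
bot.read_camera("top")
for t in ["oil_bottle","eyepiece","cover_box"]: print(t,[(np.round(np.array(d["box"])*[640,480,640,480]).tolist(),round(d["score"],2)) for d in bot.recognise("top",t)][:3])
E
```

```text
t20.85 tcp [ 0.4742 -0.1105  0.1906] yawY 0.033 zt [-0.001  0.001 -1.   ] F [ 0.3  1.1 -0.4] T [-0.01  0.   -0.02] w 0.0343 g 0.0 j7 0.03
lid [([273.0, 35.0, 384.0, 202.0], 0.82)]
lid_tab [([271.0, 32.0, 382.0, 203.0], 0.62)]
cap_turn [([273.0, 61.0, 385.0, 179.0], 0.84)]
scene lid [([256.0, 240.0, 327.0, 313.0], 0.8)]
blue [272, 63, 111, 117, 9714] [326.5 120.2]
white [326, 142, 6, 21, 97] [328.7 152.2] angles 0.09 [ 0.0017 -0.0212] 6.268; 0.082 [ 0.0018 -0.0216] 6.27; 0.0805 [ 0.0018 -0.0216] 6.271; 
[[327.21293709 122.38757206]
 [328.99855692 152.30739991]]
[18, 10, 6, 21, 97] [ 0.4738 -0.0427] dir 1.661 rel angle 6.274
oil_bottle []
eyepiece []
cover_box [([395.0, 202.0, 418.0, 220.0], 0.51)]
```

Run:
```python
from h import *
bot.read_camera("scene")
for t in ["oil_bottle","eyepiece","cover_box"]: print(t,[(np.round(np.array(d["box"])*[640,480,640,480]).tolist(),round(d["score"],2)) for d in bot.recognise("scene",t)][:3])
print(bot.finish_job())
```

```text
oil_bottle [([355.0, 224.0, 372.0, 267.0], 0.6)]
eyepiece []
cover_box [([334.0, 197.0, 356.0, 217.0], 0.79), ([267.0, 227.0, 297.0, 248.0], 0.59), ([353.0, 222.0, 374.0, 266.0], 0.19)]
the job is handed in; nothing more can be done
None
```

The job is handed in: the second box stands square on the stored one, the lid is shut and the cap is screwed down to its stop. The oil bottle is where it was; the eyepiece was not picked up in the last pictures, but the arm never went near it.

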